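# Send the blue terrine through the pass

### The arm

A 6-joint arm with a two-finger parallel gripper is mounted at the origin on the work surface. World frame = base frame: x ahead of the robot, y to its left, z up, the work surface at z = 0. Lengths are in m, angles in rad, forces in N, time in s.
With the tool pointing down it reaches from about 0.15 to 0.775 m from the base axis. Payload 6.1 kg.
Tool frame: the origin (TCP) lies on the centre line of the jaws, within the pads' length; the fingertips stand 19 mm ahead of it and the grasp point (between the pads) is the TCP; z points along the fingers, y is the line along which they close (so a half turn about z gives the same grasp; the last joint's range is limited). The gripper opens to 85 mm and grips with 20 to 120 N. Pads are 22 mm wide; open, the fingers measure 114 mm over their backs; the gripper's body (76 mm by 85 mm) begins 54 mm behind the grasp point. The pads swing forward as they close: fully open they stand 13 mm farther back than shut.
Start: joints at [-1.271, 0.126, -0.04, 1.405, 0, 1.571], TCP at [0.155, -0.502, 0.25] pointing down, gripper open.
Joint ranges: [-2.72, 2.72], [-0.95, 1.95], [-1.27, 1.35], [-1.78, 2.02], [-1.46, 1.47], [-3.14, 3.14]. Speed limits (rad/s): [2.39, 2.39, 3.01, 3.14, 3.14, 3.14].

### API

Orientations are given as a rotation vector (axis times angle).
In Python, from workcell import r gives the robot as it stands.
- The arm moves only by the tool drive_tool, never from a script. Its arguments are lists of equal length, an entry for each row: "linear": the shift along the world's x, y, z in m, a list of three; "turn": the turn, a rotation vector about the world's x, y, z in degrees, a list of three; "gripper": the closure, from -1 (fully open) to 1 (shut). In form: {"linear": [[dx, dy, dz], ...], "turn": [[rx, ry, rz], ...], "gripper": [gripper, ...]}. A call has 1 to 12 rows; each row is the pose to reach, as a shift and turn from the pose commanded when the call began; what a row does not reach only later rows make up. A row lasts 1/12 s, in which the tool goes at most 41.7 mm and 7.16 degrees, less where a joint would pass 70% of its speed; a pose out of reach is approached as far as the arm can. A call with a gripper value outside its range is refused whole. The fingers move at their own pace and stop on an object; "grip_force" is the grip in N (left out, the last holds). Time passes only in rows, so rows that repeat a pose let the fingers close. It gives the time, the measured TCP pose, the force, the opening and the grip force at its end, in the units of the state.
- r.get_state(): the state, without advancing time (a new reading comes with each control period).
- r.get_image(name): name is "scene" or "top" or "wrist"; returns the picture (480x640x3 uint8, red, green, blue); there is no depth.
- r.camera_model(name): a dict with "fovy" (degrees; the focal length in pixels is half the picture's height over the tangent of half this angle, whatever the lens; pixels are square), "cx", "cy" (the principal point, pixels), "R" (3x3) and "t" (3): a world point X has camera coordinates R X + t. Camera axes: x right, y down, z forward; pixel columns grow to the right and rows downward; lengths in m; the calibration is good to about 2 mm. A picture is of the moment at which its call begins: read the wrist's pose just before it. camera_model takes no time and is no camera call; for the wrist camera it gives the pose at the moment of the call.
- r.hand_in(): hands the job in; it is judged then, once.
The state is a dict: "time_s": time; "qpos": joint angles; "joint_velocities": joint speeds; "joint_efforts": joint torques, N m; "tool_pos": TCP position; "orientation": TCP orientation; "force": force on the tool from outside, world axes, zero at the start; "wrist_torque": the same for the moment, N m; "opening": finger opening in m; "grasp_force": force on a finger pad.
Only numpy, scipy, OpenCV 4.12 (cv2) and the standard library are available. Lean on these libraries where they do the work, as an engineer would, in place of code of your own. Each camera call takes 0.05 s, during which the arm holds its last target. There are 200 camera calls.

### The job

On the pass slide, first turn the yellow catch clockwise until it clicks past its detent and frees the plunger, then set the blue terrine down lengthwise in the lane, in front of the plunger's paddle. Then push the red palm plate of the sprung plunger fully through its stroke, so that the terrine slides down to the waiters' end, and let the plunger spring back. Leave the white terrine, the pepper mill and the bell where they are.

Things in the scene. Friction and masses are not known exactly. Their poses are not given: they have to be found in the camera images.
- pass_slide: Fixed lane, 330 x 120 mm, floor at z 12 mm (copper from x 8 mm on). Origin at counter height on its centre line; x = pushing direction (away from robot), z up. Deck x -120 to 210 mm. Side rails: inner faces y +-46, tops z 30, x -50 to 200 mm; end stop at x 200, top z 24 mm. Grey guide housing x -108 to -66, y +-40, top z 66 mm, with the catch on top.
- load_spot (a point): Point on the lane floor, at x 12, y 0, z 12 mm of the pass slide, where the middle of the terrine's underside belongs when loaded (its rear end is then 12 mm in front of the paddle). Axes as the pass slide.
- plunger (a joint): Stroke of the sprung plunger along the pass slide's x: 0 = home, 0.060 m = fully in. 4 N to start, 10 N at the end, plus the terrine's friction. The catch bars it after a few mm until turned. Its red paddle (70 mm wide, z 15 to 65 mm) has its front face at x -55 mm of the pass slide at home, 5 mm at full stroke.
- plunger_pad (a point): Middle of the rear face (towards the robot) of the red palm plate at the plunger's near end: x -205, y 0, z 45 mm of the pass slide at home; moves with the plunger. The plate is 70 mm wide, 10 mm thick, z 20 to 80 mm; push it level along the pass slide's x. Axes as the pass slide.
- catch (a joint): Angle of the yellow catch, clockwise from above: 0 = locked (arm points along the pass slide's -x, over the rod, barring a brass collar), limit 1.35 rad. A sprung detent resists from about 0.2 to 0.8 rad, then throws it on to about 1.3 rad (open); let go before that, it falls back. Needs about 0.1 N m. Starts at 0 to 0.2.
- catch_grip (a point): On the catch's upright axis (x -85, y 0 of the pass slide) at z 95 mm, the height to grip. The grip is an upright yellow bar 54 mm long, 16 mm thick, z 75 to 105 mm, along this point's x axis (the pass slide's x at joint 0), turning with it. A flat arm (z 67 to 73 mm, 59 mm long from the axis, 40 mm wide end tab) points to the point's -x.
- blue_terrine: Blue lidded terrine, loose, 110 mm long (its x), 78 mm wide (y), about 0.55 kg. Origin at the middle of its underside. Lid top at z 58 mm; on it an upright brass bar handle, 60 mm long along x, 16 mm thick in y, z 58 to 94 mm: grip it across y from above at about z 82 mm. Either way round is the same.
- white_terrine: White terrine of the same shape; a bystander. Origin at the middle of its underside.
- pepper_mill: Dark wooden pepper mill, 58 mm wide, 150 mm high, a bystander. Origin at the middle of its foot.
- bell: Steel service bell, 86 mm wide, 60 mm high, a bystander. Origin at the middle of its foot.

How it is judged:
On the way, in this order (a step that is already met when the one before it is completed fails the run):
1. the catch is turned clockwise past its click (beyond 1.1 rad) and the terrine is not yet on the slide (value of joint catch above 1.1 rad and horizontal distance between blue_terrine and pass_slide above 0.12 m), for 0.2 s.
2. the blue terrine stands flat between the rails, let go, at rest, its middle -5 to 35 mm along x from the pass slide's origin, within 12 mm of the centre line; plunger home within 4 mm (x of blue_terrine in the frame of pass_slide between -0.005 and 0.035 m and y of blue_terrine in the frame of pass_slide between -0.012 and 0.012 m and z of blue_terrine in the frame of pass_slide below 0.018 m and angle between blue_terrine's own z axis and vertical below 0.06 rad and angle between the x axis of blue_terrine and the x axis of pass_slide, either way round below 0.15 rad and contact force between the fingers and blue_terrine below 0.1 N and linear speed of blue_terrine below 0.02 m/s and value of joint plunger below 0.004 m), for 0.3 s.
3. the plunger is pushed fully in, within 3 mm of its 60 mm stroke, and has slid the terrine on to 50 to 90 mm from the origin, with no finger on the terrine (value of joint plunger above 0.057 m and contact force between the fingers and blue_terrine below 0.1 N and x of blue_terrine in the frame of pass_slide between 0.05 and 0.09 m and y of blue_terrine in the frame of pass_slide between -0.012 and 0.012 m and z of blue_terrine in the frame of pass_slide below 0.018 m and angle between blue_terrine's own z axis and vertical below 0.06 rad and angle between the x axis of blue_terrine and the x axis of pass_slide, either way round below 0.15 rad), for 0.1 s.
At the end, for the whole second after the job is handed in: The blue terrine stands flat, at rest and untouched, its middle 50 to 90 mm beyond the pass slide's origin, within 12 mm of the lane's centre line and along it; the plunger is back home within 4 mm, the catch still open (beyond 1.1 rad), and the robot touches nothing (x of blue_terrine in the frame of pass_slide between 0.05 and 0.09 m and y of blue_terrine in the frame of pass_slide between -0.012 and 0.012 m and z of blue_terrine in the frame of pass_slide below 0.018 m and angle between blue_terrine's own z axis and vertical below 0.06 rad and angle between the x axis of blue_terrine and the x axis of pass_slide, either way round below 0.15 rad and linear speed of blue_terrine below 0.01 m/s and value of joint plunger below 0.004 m and value of joint catch above 1.1 rad and contact force between the fingers and anything else below 0.1 N).
It fails at once if the white terrine is moved more than 30 mm (distance of white_terrine from where it was at the start of the episode above 0.03 m).
It fails at once if the pepper mill is moved more than 30 mm (distance of pepper_mill from where it was at the start of the episode above 0.03 m).
It fails at once if the service bell is moved more than 30 mm (distance of bell from where it was at the start of the episode above 0.03 m).
It fails at once if the blue terrine is tipped more than 0.4 rad (angle between blue_terrine's own z axis and vertical above 0.4 rad).
It fails at once if the blue terrine is let fall from more than about 15 mm (faster than 0.55 m/s out of the fingers) (contact force between the fingers and blue_terrine below 0.1 N and linear speed of blue_terrine above 0.55 m/s).
It also fails if it takes over 70 s, if anything falls off the work surface, if the arm or the gripper's body presses on something with over 40 N, if the wrist force passes 120 N, or if a joint passes its speed limit or range.

## Working session

There is one attempt and no reset: what is moved stays moved. The work goes in short steps, Python scripts to look and compute and a tool call to move; the robot and the scene stay as the last step left them, time stands still between calls to the robot, and variables do not carry over. Pictures are saved under pics/ and viewed, at most 10 in all, crops included, and the job is handed in when it is done.

Besides the shell and the picture viewer there is one more tool, called after "Request:" as a command line: name --argument value ..., lists and objects as JSON in quotes. drive_tool: Moves the arm, as the interface text tells. Its arguments: {"type":"object","properties":{"linear":{"type":"array"},"turn":{"type":"array"},"gripper":{"type":"array"},"grip_force":{"type":"number"}},"required":["linear","turn","gripper"]}

```bash
mkdir -p pics; ls
python3 - <<'E'
from workcell import r
import cv2
for n in("scene","top"):
    cv2.imwrite(f"pics/{n}0.png",r.get_image(n)[:,:,::-1]); m=r.camera_model(n); print(n,m)
s=r.get_state();print(s["tool_pos"],s["orientation"],s["time_s"],s["force"])
E
```

```text
pics
scene {'fovy': 55.22683276312144, 'cx': 325.44290938877026, 'cy': 234.6875528942884, 'R': array([[ 0.84515066,  0.53439824,  0.01178492],
       [ 0.45558012, -0.70861779, -0.53880199],
       [-0.27958383,  0.46073783, -0.84235001]]), 't': array([-0.50348341, -0.22868054,  1.07067048])}
top {'fovy': 49.46704486893131, 'cx': 320.85758903997464, 'cy': 240.7117945297897, 'R': array([[ 1.45306484e-02, -9.99894127e-01,  7.71410212e-04],
       [-9.96981926e-01, -1.45471609e-02, -7.62588948e-02],
       [ 7.62620429e-02,  3.39009153e-04, -9.97087752e-01]]), 't': array([-0.02011258,  0.58066862,  1.07468768])}
[ 0.15492196 -0.50126125  0.24956061] [-3.10491207e+00 -4.68849936e-01  3.69434855e-04] 0.1 [-0.82189825 -0.77386239 -0.07023056]
```

View pics/scene0.png

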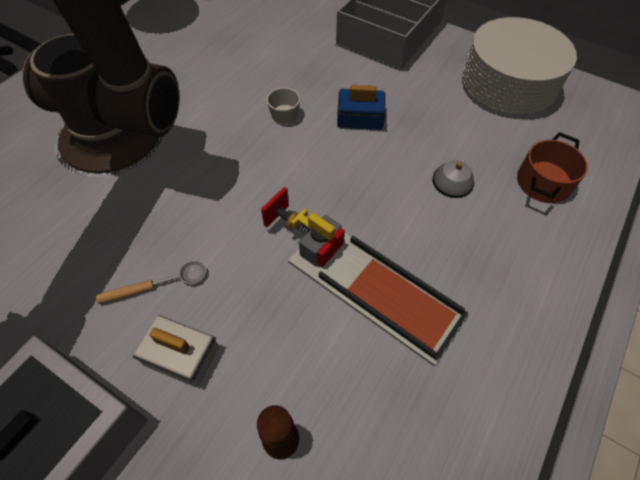

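View pics/top0.png

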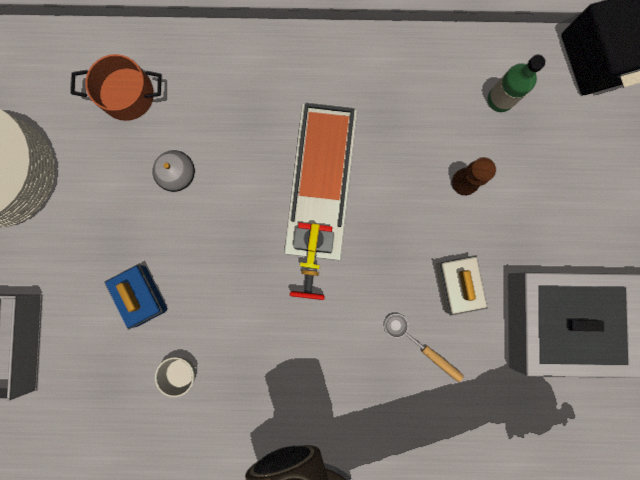

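Top view: the slide runs upward (copper about 325,155, yellow catch 313,245, palm plate 307,295), with the blue terrine at 136,295, white at 464,285, mill at 475,175 and bell at 173,170. The scene view has the same layout: blue terrine 361,107, catch 318,225, copper 405,300.

```bash
cat > h.py <<'E'
import numpy as np,cv2
from workcell import r
def ray(m,p):
    f=240/np.tan(np.radians(m["fovy"]/2)); d=np.array([(p[0]-m["cx"])/f,(p[1]-m["cy"])/f,1])
    R=np.array(m["R"]); return -R.T@np.array(m["t"]), R.T@d
def onz(m,p,z):
    c,d=ray(m,p); return c+d*(z-c[2])/d[2]
def tri(ms,ps):
    A=np.zeros((3,3));b=np.zeros(3)
    for m,p in zip(ms,ps):
        c,d=ray(m,p); d=d/np.linalg.norm(d); P=np.eye(3)-np.outer(d,d); A+=P;b+=P@c
    return np.linalg.solve(A,b)
def proj(m,X):
    f=240/np.tan(np.radians(m["fovy"]/2)); q=np.array(m["R"])@X+m["t"]; return q[:2]/q[2]*f+[m["cx"],m["cy"]]
RNG=dict(blue=((100,120,30),(125,255,255)),yellow=((22,150,90),(35,255,255)),brass=((10,130,100),(21,255,255)),
 copper=((4,110,70),(14,215,255)),red=((0,200,60),(4,255,255)))
def blobs(img,col,box=None,amin=30):
    k=cv2.cvtColor(img,cv2.COLOR_RGB2HSV); mk=cv2.inRange(k,*map(np.array,RNG[col]))
    if box: z=np.zeros_like(mk); x0,y0,x1,y1=box; z[y0:y1,x0:x1]=mk[y0:y1,x0:x1]; mk=z
    cs=cv2.findContours(mk,cv2.RETR_EXTERNAL,cv2.CHAIN_APPROX_NONE)[0]
    return sorted([c for c in cs if cv2.contourArea(c)>amin],key=lambda c:-cv2.contourArea(c))
E
python3 - <<'E'
from h import *
for n in("scene","top"):
    img=cv2.imread(f"pics/{n}0.png")[:,:,::-1].copy()
    for c in RNG:
        for b in blobs(img,c)[:5]:
            q=cv2.minAreaRect(b); print(n,c,np.round(q[0],1),np.round(q[1],1),round(q[2],1),cv2.boundingRect(b), cv2.contourArea(b))
    hs=cv2.cvtColor(img,cv2.COLOR_RGB2HSV)
    for p in ([(405,300),(276,205),(320,225),(362,93),(361,107)] if n=="scene" else [(325,155),(307,295),(313,240),(126,297),(140,285)]): print(p,hs[p[1],p[0]])
E
```

```text
scene blue [361.7 101.4] [45.5 23. ] 2.9 (339, 89, 46, 25) 648.5
scene blue [360.4 121.6] [45.1 12.1] 2.7 (338, 115, 46, 14) 481.0
scene yellow [313.7 220. ] [43.4 16.5] 14.4 (291, 209, 44, 24) 331.0
scene brass [124.2 291.1] [ 7.4 56.6] 74.9 (97, 281, 55, 21) 344.5
scene brass [166.6 337.3] [34.   8.9] 21.4 (150, 329, 34, 18) 257.5
scene brass [363.   87.3] [24.1  3.8] 3.4 (351, 85, 25, 5) 67.0
scene brass [291.5 217. ] [ 3.5 13.4] 45.0 (288, 213, 10, 11) 33.0
scene copper [400.8 302.5] [104.   42.7] 33.7 (348, 259, 108, 90) 4131.0
scene copper [557.6 161.3] [60.4 40.2] 26.6 (528, 140, 60, 44) 1892.5
scene red [330.4 242.3] [ 5.9 34. ] 43.0 (318, 229, 26, 27) 147.0
scene red [273.7 199.8] [ 4.1 31.1] 47.0 (262, 188, 24, 24) 99.0
(405, 300) [  8 180 132]
(276, 205) [  0 223  48]
(320, 225) [ 23 211 156]
(362, 93) [ 15 190  47]
(361, 107) [108 192  85]
top blue [132.2 296.4] [51.8 37.2] 62.8 (106, 266, 54, 62) 1838.0
top blue [153.9 288.1] [51.   4.4] 64.1 (141, 266, 26, 47) 157.5
top yellow [309.5 245.5] [19. 45.] 0.0 (300, 223, 20, 46) 347.0
top brass [442.6 363.6] [48.   8.5] 39.1 (422, 346, 41, 35) 340.5
top brass [125. 297.] [29.5  7.2] 63.4 (116, 283, 19, 29) 181.5
top brass [468.7 284.9] [29.3  7.2] 77.9 (463, 271, 12, 29) 176.5
top brass [309.5 272. ] [ 4. 15.] 90.0 (302, 270, 16, 5) 44.0
top copper [323.9 155.5] [41.4 84.3] 6.5 (299, 112, 50, 88) 3277.5
top copper [115.9  88. ] [67.8 58.8] 76.9 (85, 54, 66, 67) 2953.0
top copper [483.8 168.8] [23.3 21.2] 45.0 (472, 158, 24, 25) 382.5
top red [306.6 295. ] [33.2  4.5] 6.7 (290, 292, 34, 8) 109.5
top red [304.5 225.5] [11.6  4.5] 8.1 (299, 223, 12, 6) 41.5
top red [325.4 228. ] [11.6  4.7] 8.1 (320, 225, 12, 6) 40.5
(325, 155) [  9 174 182]
(307, 295) [  1 228 197]
(313, 240) [ 28 255 210]
(126, 297) [ 19 192 185]
(140, 285) [107 180 125]
```

Run:
```python
from h import *
mt=r.camera_model("top");ms=r.camera_model("scene")
T=cv2.imread("pics/top0.png")[:,:,::-1].copy();S=cv2.imread("pics/scene0.png")[:,:,::-1].copy()
def cen(m,b,z):  # pixel->plane polygon rect
    p=np.array([onz(m,q,z)[:2] for q in b[:,0,:].astype(float)],np.float32)*1000
    return cv2.minAreaRect(p)
for n,m,I in(("top",mt,T),("scene",ms,S)):
    print(n,"copper",cen(m,blobs(I,"copper")[0],.012))
print("handle rect top view z94",cen(mt,blobs(T,"brass")[1],.094),"scene",cen(ms,blobs(S,"brass")[2],.094))
print("lid top view z58",cen(mt,blobs(T,"blue")[0],.058),"scene",cen(ms,blobs(S,"blue")[0],.058))
print("palm z80",cen(mt,blobs(T,"red")[0],.080))
a=cv2.minAreaRect
print("tri handle",tri([mt,ms],[a(blobs(T,"brass")[1])[0],a(blobs(S,"brass")[2])[0]]))
print("tri copper",tri([mt,ms],[a(blobs(T,"copper")[0])[0],a(blobs(S,"copper")[0])[0]]))
t1=cv2.resize(T[205:305,270:360],None,fx=4,fy=4,interpolation=2);s1=cv2.resize(S[180:280,250:360],None,fx=4,fy=4,interpolation=2)
cv2.imwrite("pics/c1.png",np.hstack([t1,s1])[:,:,::-1])
```

```text
top copper ((766.2183227539062, -15.730445861816406), (88.63140869140625, 184.25140380859375), 84.2748031616211)
scene copper ((765.949462890625, -11.70633316040039), (84.03740692138672, 184.20858764648438), 84.26211547851562)
handle rect top view z94 ((459.7533874511719, 368.6734619140625), (58.123046875, 13.755136489868164), 28.782459259033203) scene ((460.38482666015625, 370.18353271484375), (54.21292495727539, 12.883453369140625), 28.071924209594727)
lid top view z58 ((460.23858642578125, 367.37078857421875), (105.14976501464844, 73.84800720214844), 28.893070220947266) scene ((461.9194641113281, 366.1391296386719), (103.91613006591797, 77.74500274658203), 28.942628860473633)
palm z80 ((468.4023132324219, 14.93008041381836), (65.75965118408203, 8.852459907531738), 84.15831756591797)
tri handle [0.46033926 0.3688462  0.09474407]
tri copper [ 0.76653194 -0.01479662  0.01272963]
```

View pics/c1.png

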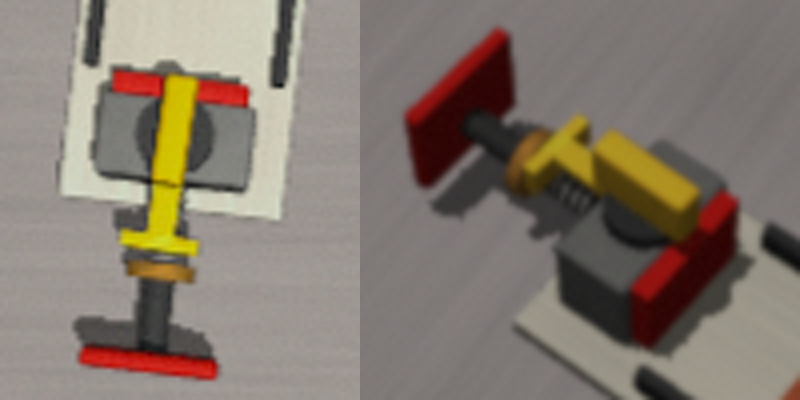

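The crop shows the yellow bar on the housing, the T-shaped arm near its locked position over the rod (tab at about 309.5,265.5 in the full top picture) and the brass collar just behind it. Slide origin is about (667, -5) mm with a yaw of -5.8°. Next I'll measure the catch bar.

Run:
```python
from h import *
mt=r.camera_model("top");ms=r.camera_model("scene")
y=np.radians(-5.75);O=np.array([.6673,-.0048]);ax=O-.085*np.array([np.cos(y),np.sin(y)]);print("axis",ax)
tab=onz(mt,(309.5,265.5),.073);far=onz(mt,(315.2,223.9),.105);near=tri([mt,ms],[(315.2,224),(250+690/4,180+192/4)])
print("tab",tab,"far end",far,"tri far end",near)
for p in(tab,): v=ax-p[:2];print("arm yaw",np.degrees(np.arctan2(v[1],v[0])),np.linalg.norm(v))
v=far[:2]-ax;print("bar yaw",np.degrees(np.arctan2(v[1],v[0])),np.linalg.norm(v))
print(r.get_state()["qpos"])
```

```text
axis [0.58272768 0.00371599]
tab [0.52696073 0.01031931 0.073     ] far end [ 6.07291648e-01 -1.70967024e-04  1.05000000e-01] tri far end [0.67568405 0.02453409 0.15529125]
arm yaw -6.752913794619779 0.05615652852281375
bar yaw -8.991811292712221 0.024869602110822918
[-1.27103850e+00  1.26370398e-01 -4.05487213e-02  1.40537703e+00
 -1.14657582e-05  1.57081339e+00]
```

Request:
drive_tool --linear '[[0.04,0.04,0],[0.08,0.08,0],[0.11,0.11,0],[0.14,0.14,0],[0.17,0.17,0],[0.2,0.2,0]]' --turn '[[0,0,0],[0,0,0],[0,0,0],[0,0,-5],[0,0,-10],[0,0,-15]]' --gripper '[-1,-1,-1,-1,-1,-1]'

```text
time_s: 0.6
tool_pos: [0.3326, -0.3231, 0.2501]
orientation: [-3.141, -0.052, 0.0]
force: [0.3, -1.6, 0.1]
opening: 0.0857
grasp_force: 0.0
```

```bash
python3 -c "
from workcell import r
s=r.get_state();print(s)"
```

```text
{'time_s': 0.6, 'qpos': array([-7.70893842e-01,  1.01710340e-02, -1.64743941e-01,  1.39610116e+00,
       -4.15314482e-06,  2.33762475e+00]), 'joint_velocities': array([ 1.08175603e+00, -1.83737671e-02, -2.11814181e-02, -9.69582515e-03,
        1.97110070e-03,  2.10603542e+00]), 'joint_efforts': array([-7.17229083e+00, -3.79712677e+01,  3.46751118e+01,  6.19355757e-01,
       -1.53201353e-02, -2.24000059e+00]), 'tool_pos': array([ 0.33259815, -0.32308881,  0.25010181]), 'orientation': array([-3.14101029e+00, -5.19477247e-02,  2.48254580e-04]), 'force': array([ 0.30643642, -1.5848308 ,  0.08152279]), 'wrist_torque': array([-5.37398347e-02,  7.16068021e-05, -6.78402512e-03]), 'grasp_force': 0.0, 'opening': 0.08570156871121057}
```

Request:
drive_tool --linear '[[0.02,0.02,0],[0.04,0.04,0],[0.06,0.06,0],[0.08,0.08,0],[0.1,0.1,0],[0.12,0.12,0],[0.14,0.14,0],[0.16,0.16,0],[0.18,0.18,0],[0.2,0.2,0],[0.2,0.22,0],[0.2,0.24,0]]' --turn '[[0,0,7],[0,0,14],[0,0,21],[0,0,28],[0,0,35],[0,0,42],[0,0,49],[0,0,56],[0,0,63],[0,0,70],[0,0,77],[0,0,84]]' --gripper '[-1,-1,-1,-1,-1,-1,-1,-1,-1,-1,-1,-1]'

```text
time_s: 1.6
tool_pos: [0.5325, -0.0835, 0.2492]
orientation: [-2.286, -2.153, 0.002]
force: [-0.8, 0.2, 0.5]
opening: 0.0854
grasp_force: 0.0
```

Request:
drive_tool --linear '[[0,0,0],[0,0,0],[0,0,0],[0,0,0],[0,0,0],[0,0,0],[0,0,0],[0,0,0],[0,0,0],[0,0,0],[0,0,0],[0,0,0]]' --turn '[[0,0,7],[0,0,14],[0,0,21],[0,0,28],[0,0,35],[0,0,42],[0,0,49],[0,0,56],[0,0,63],[0,0,70],[0,0,77],[0,0,84]]' --gripper '[-1,-1,-1,-1,-1,-1,-1,-1,-1,-1,-1,-1]'

```text
time_s: 2.6
tool_pos: [0.5316, -0.0847, 0.2498]
orientation: [-0.259, -3.13, -0.0]
force: [0.4, 0.2, -0.1]
opening: 0.0855
grasp_force: 0.0
```

```bash
cat >> h.py <<'E'
from scipy.spatial.transform import Rotation as Ro
def st():
    s=r.get_state(); x=Ro.from_rotvec(s["orientation"]).as_matrix()
    print("t",round(s["time_s"],2),"pos",np.round(s["tool_pos"],4),"yaw",round(np.degrees(np.arctan2(x[1,0],x[0,0])),1),"tz",np.round(x[:,2],3),"q",np.round(s["qpos"],2),"F",np.round(s["force"],1),"op",round(s["opening"],4),"gf",round(s["grasp_force"],1))
E
python3 -c "
from h import *
m=r.camera_model('wrist');im=r.get_image('wrist');st();cv2.imwrite('pics/w1.png',im[:,:,::-1])
mt=r.camera_model('top');ms=r.camera_model('scene');print(tri([mt,ms],[(315.2,224),(332.5,228)]))"
```

```text
t 2.65 pos [ 0.5316 -0.0847  0.2498] yaw 170.8 tz [-0.001  0.    -1.   ] q [-0.16  0.15 -0.01  1.41  0.    0.  ] F [-0.3  0.   0.1] op 0.0854 gf 0.0
[6.07382459e-01 4.18932264e-04 1.10210526e-01]
```

View pics/w1.png

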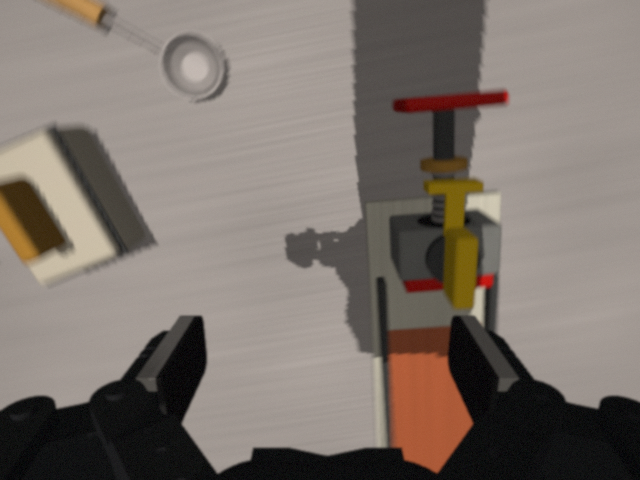

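The wrist view shows the yellow bar at about (460,268), with its ends near (458,231) and (461,306). The palm plate is at (450,101) and the copper starts at row 330.

Run:
```python
from h import *
m=r.camera_model('wrist');im=cv2.imread('pics/w1.png')[:,:,::-1].copy()
hs=cv2.cvtColor(im,cv2.COLOR_RGB2HSV)
mk=cv2.inRange(hs,np.array((20,120,40)),np.array((38,255,255)));mk[:,:400]=0;mk[:,520:]=0
for v in range(176,312,6):
    c=np.flatnonzero(mk[v]); print(v,(c.min(),c.max(),[int(hs[v,k,2]) for k in c[::4]]) if len(c) else None)
```

```text
176 None
182 (np.int64(424), np.int64(480), [84, 92, 100, 96, 97, 98, 103, 104, 107, 107, 106, 110, 107, 111, 124])
188 (np.int64(424), np.int64(482), [81, 96, 120, 122, 121, 122, 120, 124, 124, 122, 124, 121, 122, 119, 122])
194 (np.int64(430), np.int64(465), [99, 91, 86, 82, 108, 121, 120, 122, 122])
200 (np.int64(444), np.int64(464), [68, 122, 123, 122, 123, 113])
206 (np.int64(444), np.int64(463), [76, 122, 123, 120, 120])
212 (np.int64(444), np.int64(464), [80, 120, 123, 123, 122, 93])
218 (np.int64(443), np.int64(464), [66, 123, 122, 121, 123, 96])
224 (np.int64(443), np.int64(464), [62, 121, 121, 121, 120, 89])
230 (np.int64(443), np.int64(468), [74, 92, 93, 90, 94, 93, 84])
236 (np.int64(443), np.int64(475), [50, 78, 84, 89, 95, 98, 97, 95, 87])
242 (np.int64(445), np.int64(478), [64, 81, 84, 105, 121, 120, 122, 120, 105])
248 (np.int64(444), np.int64(478), [53, 80, 81, 104, 120, 124, 120, 122, 112])
254 (np.int64(444), np.int64(478), [59, 81, 81, 105, 120, 122, 121, 120, 105])
260 (np.int64(444), np.int64(477), [59, 78, 82, 106, 122, 121, 121, 120, 99])
266 (np.int64(443), np.int64(477), [51, 78, 81, 102, 121, 121, 122, 121, 110])
272 (np.int64(443), np.int64(476), [55, 80, 78, 104, 121, 123, 122, 122, 104])
278 (np.int64(443), np.int64(475), [58, 78, 78, 105, 121, 121, 122, 122, 107])
284 (np.int64(445), np.int64(474), [82, 78, 89, 115, 121, 124, 124, 116])
290 (np.int64(444), np.int64(473), [85, 78, 85, 113, 121, 124, 122, 121])
296 (np.int64(447), np.int64(473), [86, 82, 112, 122, 122, 123, 122])
302 (np.int64(451), np.int64(472), [91, 113, 123, 118, 120, 120])
308 (np.int64(455), np.int64(469), [106, 110, 110, 110])
```

Run:
```python
from h import *
m=r.camera_model('wrist');mt=r.camera_model('top')
a=onz(m,(467.5,239),.105);b=onz(m,(461.8,308),.105);v=b-a
print(a,b,"len",np.linalg.norm(v),"yaw",np.degrees(np.arctan2(v[1],v[0])),"mid",(a+b)/2)
# width check and tri of far top end with top view
print(np.linalg.norm(onz(m,(478,260),.105)-onz(m,(455.5,260),.105)))
print("tri far end",tri([m,mt],[(462,307),(315.2,223.8)]))
# palm in wrist, top edge
for p in((395,104),(507,96)):print("palm",onz(m,p,.08))
for p in((389,330),):print("copper corner",onz(m,p,.012))
```

```text
[0.55532773 0.00759833 0.105     ] [6.06401682e-01 5.39411462e-04 1.05000000e-01] len 0.05155945430807281 yaw -7.868985752782054 mid [0.5808647  0.00406887 0.105     ]
0.015417102212141947
tri far end [6.07296628e-01 5.93540761e-04 1.02821616e-01]
palm [ 0.46185036 -0.02720404  0.08      ]
palm [0.46870734 0.04683325 0.08      ]
copper corner [ 0.67108603 -0.04587617  0.012     ]
```

Request:
drive_tool --linear '[[0.02,0.035,0],[0.04,0.07,0],[0.0505,0.0887,0],[0.0505,0.0887,-0.03],[0.0505,0.0887,-0.06],[0.0505,0.0887,-0.09],[0.0505,0.0887,-0.11],[0.0505,0.0887,-0.13],[0.0505,0.0887,-0.145],[0.0505,0.0887,-0.154],[0.0505,0.0887,-0.154],[0.0505,0.0887,-0.154]]' --turn '[[0,0,1.3],[0,0,1.3],[0,0,1.3],[0,0,1.3],[0,0,1.3],[0,0,1.3],[0,0,1.3],[0,0,1.3],[0,0,1.3],[0,0,1.3],[0,0,1.3],[0,0,1.3]]' --gripper '[-1,-1,-1,-1,-1,-1,-1,-1,-1,-1,-1,-1]'

```text
time_s: 3.65
tool_pos: [0.5822, 0.0039, 0.0963]
orientation: [-0.235, -3.132, 0.0]
force: [0.0, 0.3, -0.0]
opening: 0.0855
grasp_force: 0.0
```

Request:
drive_tool --linear '[[0,0,0],[0,0,0],[0,0,0],[0,0,0],[0,0,0],[0,0,0],[0,0,0],[0,0,0],[0,0,0],[0,0,0]]' --turn '[[0,0,0],[0,0,0],[0,0,0],[0,0,0],[0,0,0],[0,0,0],[0,0,0],[0,0,0],[0,0,0],[0,0,0]]' --gripper '[0,0.5,1,1,1,1,1,1,1,1]' --grip_force 25

```text
time_s: 4.48
tool_pos: [0.5824, 0.0036, 0.0967]
orientation: [0.234, 3.132, -0.001]
force: [-1.5, -3.8, 5.3]
opening: 0.0157
grasp_force: 29.9
```

```bash
python3 -c "
from h import *
st()"
```

```text
t 4.48 pos [0.5824 0.0036 0.0967] yaw 171.5 tz [ 0.    -0.001 -1.   ] q [ 0.01  0.27 -0.2   1.1  -0.    0.16] F [-1.5 -3.8  5.3] op 0.0157 gf 29.9
```

Request:
drive_tool --linear '[[0,0,0],[0,0,0],[0,0,0],[0,0,0],[0,0,0],[0,0,0],[0,0,0],[0,0,0],[0,0,0],[0,0,0],[0,0,0],[0,0,0]]' --turn '[[0,0,-5],[0,0,-11],[0,0,-17],[0,0,-23],[0,0,-29],[0,0,-35],[0,0,-41],[0,0,-47],[0,0,-53],[0,0,-59],[0,0,-65],[0,0,-71]]' --gripper '[1,1,1,1,1,1,1,1,1,1,1,1]'

```text
time_s: 5.48
tool_pos: [0.5825, 0.0036, 0.0968]
orientation: [2.015, 2.409, -0.0]
force: [-1.5, -1.7, 4.5]
opening: 0.0157
grasp_force: 29.7
```

Request:
drive_tool --linear '[[0,0,0],[0,0,0],[0,0,0],[0,0,0],[0,0,0],[0,0,0]]' --turn '[[0,0,0],[0,0,0],[0,0,0],[0,0,0],[0,0,0],[0,0,0]]' --gripper '[1,1,1,-1,-1,-1]'

```text
time_s: 5.98
tool_pos: [0.5822, 0.0042, 0.0958]
orientation: [-2.008, -2.415, -0.0]
force: [-0.1, 0.7, -0.5]
opening: 0.0512
grasp_force: 0.0
```

```bash
python3 -c "
from h import *
st()"
```

```text
t 5.98 pos [0.5822 0.0042 0.0958] yaw 100.5 tz [-0.001  0.001 -1.   ] q [ 0.01  0.28 -0.2   1.1   0.    1.39] F [-0.1  0.7 -0.5] op 0.0512 gf 0.0
```

Request:
drive_tool --linear '[[0,0,0],[0,0,0],[0,0,0.02],[0,0,0.05],[0,0,0.08],[0,0,0.12],[0,0.02,0.14],[-0.01,0.06,0.14],[-0.02,0.1,0.14],[-0.03,0.14,0.14],[-0.05,0.17,0.14],[-0.06,0.2,0.14]]' --turn '[[0,0,0],[0,0,0],[0,0,0],[0,0,0],[0,0,0],[0,0,5],[0,0,12],[0,0,19],[0,0,26],[0,0,33],[0,0,40],[0,0,47]]' --gripper '[-1,-1,-1,-1,-1,-1,-1,-1,-1,-1,-1,-1]'

```text
time_s: 6.98
tool_pos: [0.5206, 0.2057, 0.2364]
orientation: [-0.869, -3.018, -0.0]
force: [0.6, -0.7, 1.3]
opening: 0.085
grasp_force: 0.0
```

Request:
drive_tool --linear '[[-0.01,0.03,0],[-0.02,0.06,0],[-0.03,0.09,0],[-0.04,0.12,0],[-0.06,0.13,0],[-0.06,0.13,0],[-0.06,0.13,0],[-0.06,0.13,0],[-0.06,0.13,0],[-0.06,0.13,0]]' --turn '[[0,0,7],[0,0,14],[0,0,21],[0,0,28],[0,0,35],[0,0,42],[0,0,49],[0,0,56],[0,0,61],[0,0,61]]' --gripper '[-1,-1,-1,-1,-1,-1,-1,-1,-1,-1]'

```text
time_s: 7.82
tool_pos: [0.4622, 0.3341, 0.2362]
orientation: [0.777, -3.044, -0.0]
force: [0.4, 0.2, -1.1]
opening: 0.0856
grasp_force: 0.0
```

```bash
python3 -c "
from h import *
m=r.camera_model('wrist');im=r.get_image('wrist');st()
t=r.get_image('top')
cv2.imwrite('pics/w2.png',np.hstack([cv2.resize(im,None,fx=.75,fy=.75),cv2.resize(t[190:310,260:370],None,fx=2.9,fy=3)])[:, :,::-1])
for b in blobs(im,'brass')[:2]:
    p=np.array([onz(m,q,.094)[:2] for q in b[:,0,:].astype(float)],np.float32)*1000; print('brass z94',cv2.minAreaRect(p),cv2.minAreaRect(b))
"
```

```text
t 7.87 pos [0.4622 0.334  0.2362] yaw -151.6 tz [-0. -0. -1.] q [0.63 0.21 0.03 1.39 0.   0.13] F [0.1 0.4 0.4] op 0.0855 gf 0.0
brass z94 ((451.4210205078125, 364.8617858886719), (41.32669448852539, 13.929443359375), 30.182456970214844) ((375.5, 234.5), (59.0, 21.0), 90.0)
```

View pics/w2.png

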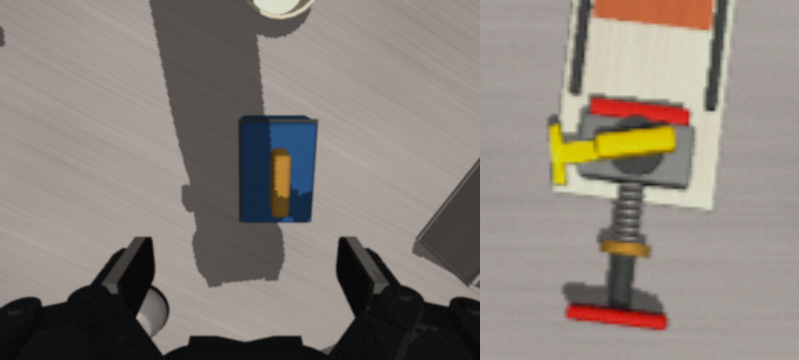

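The catch now points across the slide at about 75°, so it is open. The terrine handle at (281,183) in the left panel lies upright in the wrist view, aligned with the jaws.

Request:
drive_tool --linear '[[-0.0017,0.035,0],[-0.0017,0.035,-0.03],[-0.0017,0.035,-0.06],[-0.0017,0.035,-0.09],[-0.0017,0.035,-0.115],[-0.0017,0.035,-0.135],[-0.0017,0.035,-0.147],[-0.0017,0.035,-0.153],[-0.0017,0.035,-0.153],[-0.0017,0.035,-0.153]]' --turn '[[0,0,0.5],[0,0,0.5],[0,0,0.5],[0,0,0.5],[0,0,0.5],[0,0,0.5],[0,0,0.5],[0,0,0.5],[0,0,0.5],[0,0,0.5]]' --gripper '[-1,-1,-1,-1,-1,-1,-1,-1,-1,-1]'

```text
time_s: 8.75
tool_pos: [0.4608, 0.369, 0.0837]
orientation: [-0.784, 3.042, 0.0]
force: [0.3, 0.3, -1.1]
opening: 0.0854
grasp_force: 0.0
```

Request:
drive_tool --linear '[[0,0,0],[0,0,0],[0,0,0],[0,0,0],[0,0,0],[0,0,0],[0,0,0],[0,0,0],[0,0,0],[0,0,0]]' --turn '[[0,0,0],[0,0,0],[0,0,0],[0,0,0],[0,0,0],[0,0,0],[0,0,0],[0,0,0],[0,0,0],[0,0,0]]' --gripper '[0,0.5,1,1,1,1,1,1,1,1]' --grip_force 60

```text
time_s: 9.58
tool_pos: [0.4607, 0.3692, 0.0836]
orientation: [-0.786, 3.041, 0.001]
force: [-0.8, 2.2, 2.0]
opening: 0.015
grasp_force: 61.5
```

Request:
drive_tool --linear '[[0,0,0.01],[0,0,0.03],[0,0,0.05],[0,0,0.08],[0,0,0.11],[0,0,0.13],[0,0,0.13]]' --turn '[[0,0,0],[0,0,0],[0,0,0],[0,0,0],[0,0,0],[0,0,0],[0,0,0]]' --gripper '[1,1,1,1,1,1,1]'

```text
time_s: 10.17
tool_pos: [0.4619, 0.3696, 0.2179]
orientation: [-0.784, 3.036, 0.003]
force: [1.1, 0.8, -3.9]
opening: 0.015
grasp_force: 60.6
```

```bash
python3 -c "
from h import *
st()"
```

```text
t 10.17 pos [0.4619 0.3696 0.2179] yaw -151.0 tz [ 0.005  0.003 -1.   ] q [ 0.68  0.25  0.04  1.36 -0.    0.17] F [ 1.1  0.8 -3.9] op 0.015 gf 60.6
```

Request:
drive_tool --linear '[[0.01,-0.015,0],[0.025,-0.04,0],[0.04,-0.065,0],[0.06,-0.095,0],[0.08,-0.125,0],[0.1,-0.155,0],[0.12,-0.185,0],[0.14,-0.215,0],[0.16,-0.245,0],[0.175,-0.275,0],[0.19,-0.305,0],[0.205,-0.33,0]]' --turn '[[0,0,0],[0,0,-2],[0,0,-5],[0,0,-8],[0,0,-11],[0,0,-14],[0,0,-18],[0,0,-22],[0,0,-26],[0,0,-30],[0,0,-34],[0,0,-34.7]]' --gripper '[1,1,1,1,1,1,1,1,1,1,1,1]'

```text
time_s: 11.17
tool_pos: [0.6653, 0.0363, 0.2106]
orientation: [-0.163, -3.133, 0.002]
force: [0.1, 0.5, -5.2]
opening: 0.0151
grasp_force: 60.5
```

Request:
drive_tool --linear '[[0.008,-0.02,0],[0.015,-0.035,0],[0.015,-0.046,0],[0.015,-0.046,0],[0.015,-0.046,-0.02],[0.015,-0.046,-0.04],[0.015,-0.046,-0.06],[0.015,-0.046,-0.075],[0.015,-0.046,-0.075],[0.015,-0.046,-0.075],[0.015,-0.046,-0.075]]' --turn '[[0,0,0],[0,0,0],[0,0,0],[0,0,0],[0,0,0],[0,0,0],[0,0,0],[0,0,0],[0,0,0],[0,0,0],[0,0,0]]' --gripper '[1,1,1,1,1,1,1,1,1,1,1]'

```text
time_s: 12.08
tool_pos: [0.6807, -0.0063, 0.1395]
orientation: [0.155, 3.137, 0.0]
force: [1.2, 0.4, -4.3]
opening: 0.0154
grasp_force: 60.4
```

```bash
python3 -c "
from h import *
m=r.camera_model('scene');im=r.get_image('scene');w=r.get_image('wrist');st()
cv2.imwrite('pics/s3.png',np.hstack([cv2.resize(im[170:370,240:480],None,fx=2,fy=2),cv2.resize(w,(400,400))])[:, :,::-1])
"
```

```text
t 12.18 pos [ 0.6813 -0.0067  0.1401] yaw 174.3 tz [ 0.003  0.    -1.   ] q [-0.01  0.44  0.13  1.26  0.    0.09] F [-0.2 -0.4 -5.3] op 0.0153 gf 60.4
```

View pics/s3.png

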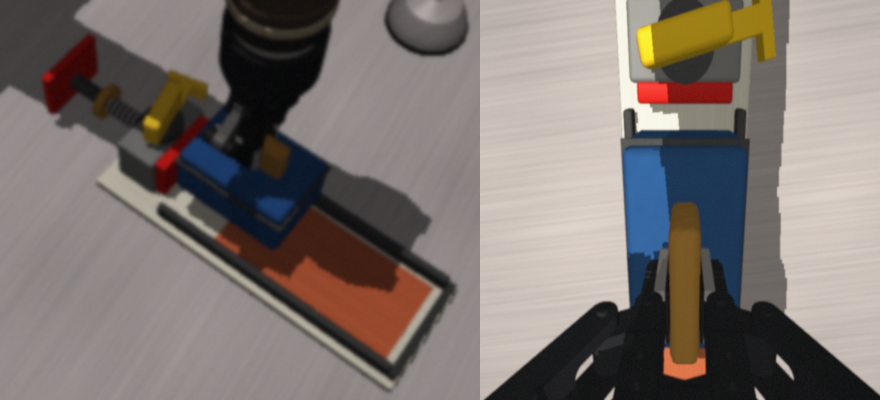

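The terrine hangs over the lane, centred between the rails: its lid edges are at columns 622 and 748, the rails at 624 and 745. I'll lower it.

Request:
drive_tool --linear '[[0,0,-0.012],[0,0,-0.022],[0,0,-0.03],[0,0,-0.036],[0,0,-0.039],[0,0,-0.041],[0,0,-0.042],[0,0,-0.043],[0,0,-0.0435],[0,0,-0.0435],[0,0,-0.0435]]' --turn '[[0,0,0],[0,0,0],[0,0,0],[0,0,0],[0,0,0],[0,0,0],[0,0,0],[0,0,0],[0,0,0],[0,0,0],[0,0,0]]' --gripper '[1,1,1,1,1,1,1,1,1,1,1]'

```text
time_s: 13.1
tool_pos: [0.6808, -0.007, 0.0956]
orientation: [0.157, 3.137, 0.0]
force: [-1.1, 0.4, -1.1]
opening: 0.0146
grasp_force: 61.2
```

```bash
python3 -c "
from h import *
st()"
```

```text
t 13.1 pos [ 0.6808 -0.007   0.0956] yaw 174.3 tz [ 0.001  0.    -1.   ] q [-0.01  0.45  0.06  1.17  0.    0.09] F [-1.1  0.4 -1.1] op 0.0146 gf 61.2
```

Request:
drive_tool --linear '[[0,0,-0.0007],[0,0,-0.0007],[0,0,-0.0007],[0,0,-0.0007],[0,0,-0.0007],[0,0,-0.0007],[0,0,-0.0007],[0,0,-0.0007],[0,0,0.01],[0,0,0.03],[0,0,0.06],[0,0,0.09]]' --turn '[[0,0,0],[0,0,0],[0,0,0],[0,0,0],[0,0,0],[0,0,0],[0,0,0],[0,0,0],[0,0,0],[0,0,0],[0,0,0],[0,0,0]]' --gripper '[1,0.6,0.2,-1,-1,-1,-1,-1,-1,-1,-1,-1]'

```text
time_s: 14.1
tool_pos: [0.68, -0.0071, 0.1858]
orientation: [-0.157, -3.136, 0.0]
force: [1.8, -0.6, 0.7]
opening: 0.0852
grasp_force: 0.0
```

Request:
drive_tool --linear '[[0,0,0.02],[-0.01,0,0.02],[-0.03,0,0.02],[-0.05,0,0.02],[-0.07,0,0.02],[-0.07,0,0.02]]' --turn '[[0,0,0],[0,0,0],[0,0,0],[0,0,0],[0,0,0],[0,0,0]]' --gripper '[-1,-1,-1,-1,-1,-1]'

```text
time_s: 14.6
tool_pos: [0.6078, -0.0071, 0.2065]
orientation: [-0.157, -3.137, 0.0]
force: [1.6, 0.1, 1.1]
opening: 0.0856
grasp_force: 0.0
```

```bash
cat > chk.py <<'E'
from h import *
import sys
mt=r.camera_model("top");T=r.get_image("top");st()
cv2.imwrite("pics/%s.png"%sys.argv[1],cv2.resize(T[90:310,230:410],None,fx=2.7,fy=2.7)[:,:,::-1])
y=np.radians(-5.75);ex=np.array([np.cos(y),np.sin(y)]);ey=np.array([-ex[1],ex[0]]);O=np.array([.6673,-.0048])*1000
def rep(n,b,z):
    p=np.array([onz(mt,q,z)[:2] for q in b[:,0,:].astype(float)],np.float32)*1000; q=cv2.minAreaRect(p); d=np.array(q[0])-O
    print(n,"slide xy",np.round([d@ex,d@ey],1),"size",np.round(q[1],1),"ang",round(q[2],1))
for b in blobs(T,"blue",(270,80,380,260))[:2]: rep("blue z58",b,.058)
for b in blobs(T,"brass",(270,80,380,320))[:3]: rep("brass z94",b,.094)
for b in blobs(T,"red",(270,80,380,320))[:3]: rep("red z80",b,.08)
E
python3 chk.py t4
```

```text
t 14.65 pos [ 0.6094 -0.0071  0.2064] yaw 174.3 tz [ 0.001 -0.    -1.   ] q [-0.01  0.29  0.07  1.35 -0.    0.09] F [-0.5 -0.3 -0.7] op 0.0853 gf 0.0
```

View pics/t4.png

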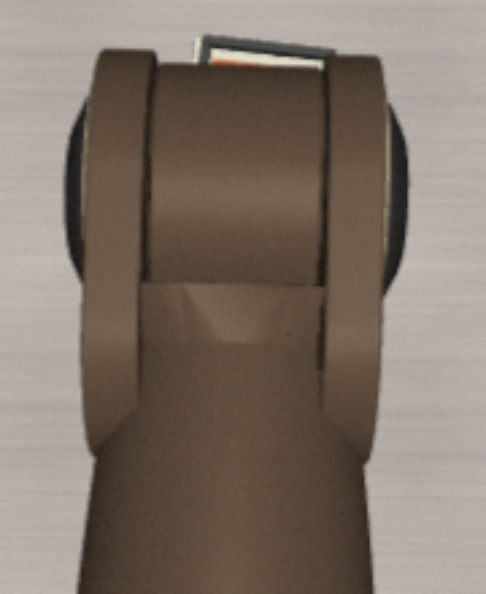

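The arm hides the lane from the top camera. I'll back off behind the palm plate at height, close the fingers and look again.

Request:
drive_tool --linear '[[-0.03,0.004,0],[-0.06,0.009,0],[-0.09,0.014,0],[-0.12,0.019,0],[-0.15,0.023,0],[-0.177,0.026,0],[-0.177,0.026,0],[-0.177,0.026,0]]' --turn '[[0,0,0],[0,0,0],[0,0,0],[0,0,0],[0,0,0],[0,0,0],[0,0,0],[0,0,0]]' --gripper '[1,1,1,1,1,1,1,1]' --grip_force 30

```text
time_s: 15.32
tool_pos: [0.4337, 0.0191, 0.206]
orientation: [0.156, 3.135, 0.0]
force: [-0.5, 0.0, 0.7]
opening: 0.0002
grasp_force: 0.0
```

```bash
python3 chk.py t5
python3 - <<'E'
from h import *
m=r.camera_model("scene");S=r.get_image("scene")
y=np.radians(-5.75);ex=np.array([np.cos(y),np.sin(y)]);ey=np.array([-ex[1],ex[0]]);O=np.array([.6673,-.0048])*1000
cv2.imwrite("pics/s5.png",cv2.resize(S[170:370,240:480],None,fx=2.5,fy=2.5)[:,:,::-1])
for b in blobs(S,"brass",(300,180,480,380))[:2]+blobs(S,"blue",(300,180,480,380))[:2]:
    for z in(.058,.070,.106):
        p=np.array([onz(m,q,z)[:2] for q in b[:,0,:].astype(float)],np.float32)*1000;q=cv2.minAreaRect(p);d=np.array(q[0])-O
        print(z,np.round([d@ex,d@ey],1),np.round(q[1],1),round(q[2],1))
E
```

```text
t 15.37 pos [0.4346 0.019  0.2058] yaw 174.3 tz [ 0.002  0.    -1.   ] q [ 0.04 -0.04 -0.31  1.3  -0.    0.14] F [0.1 1.2 0.4] op -0.0001 gf 0.0
blue z58 slide xy [14.2 -0.4] size [ 73.8 105.8] ang 84.2
brass z94 slide xy [14.  -0.4] size [15.3 59.1] ang 83.8
red z80 slide xy [-63.1  -1. ] size [65.2  9.5] ang 84.1
0.058 [-0.5 24.9] [14.4 60.3] 85.0
0.07 [ 2.8 18.5] [14.2 59.3] 85.0
0.106 [12.7 -0.8] [13.5 56.3] 85.0
0.058 [11.1  3.5] [ 75.4 107.5] 84.1
0.07 [14.2 -2.6] [ 74.1 105.7] 84.1
0.106 [ 23.6 -20.8] [ 70.4 100.4] 84.1
0.058 [ 22.8 -44.6] [109.4  35.1] 7.5
0.07 [ 25.7 -49.9] [107.6  34.6] 7.5
0.106 [ 34.4 -65.7] [102.1  32.8] 7.5
```

View pics/t5.png

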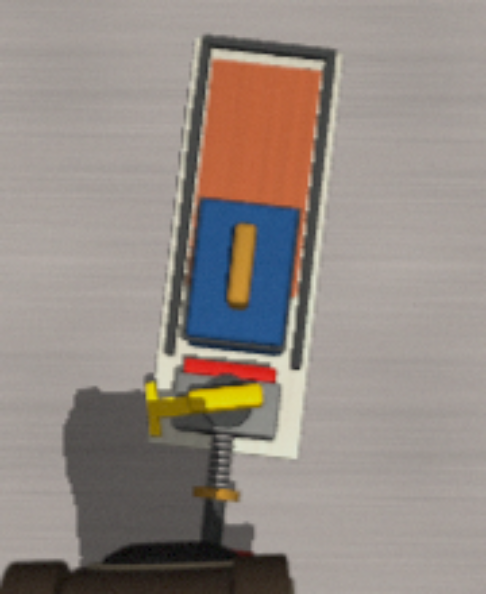

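Top view: the terrine sits straight in the lane at slide x ≈ 13 mm, y ≈ 0, the plunger is home and the catch is open. Next I'll lower the closed fingers behind the palm plate and push.

Request:
drive_tool --linear '[[0,0,-0.03],[0,0,-0.06],[0,0,-0.09],[0,0,-0.12],[0,0,-0.145],[0,0,-0.158],[0,0,-0.158],[0.006,-0.0006,-0.158],[0.012,-0.0012,-0.158],[0.016,-0.0016,-0.158],[0.02,-0.002,-0.158],[0.024,-0.0024,-0.158]]' --turn '[[0,0,0],[0,0,0],[0,0,0],[0,0,0],[0,0,0],[0,0,0],[0,0,0],[0,0,0],[0,0,0],[0,0,0],[0,0,0],[0,0,0]]' --gripper '[1,1,1,1,1,1,1,1,1,1,1,1]'

```text
time_s: 16.42
tool_pos: [0.4577, 0.0166, 0.0474]
orientation: [-0.157, -3.137, -0.001]
force: [-4.0, 1.2, 2.9]
opening: 0.0002
grasp_force: 0.0
```

```bash
python3 -c "
from h import *
st()"
```

```text
t 16.42 pos [0.4577 0.0166 0.0474] yaw 174.3 tz [-0.001  0.    -1.   ] q [ 0.04  0.09 -0.54  0.94  0.    0.14] F [-4.   1.2  2.9] op 0.0002 gf 0.0
```

Request:
drive_tool --linear '[[0.005,-0.0005,0],[0.01,-0.001,0],[0.015,-0.0015,0],[0.02,-0.002,0],[0.025,-0.0025,0],[0.03,-0.003,0],[0.035,-0.0035,0],[0.04,-0.004,0],[0.044,-0.0044,0],[0.048,-0.0048,0],[0.05,-0.005,0],[0.052,-0.0052,0]]' --turn '[[0,0,0],[0,0,0],[0,0,0],[0,0,0],[0,0,0],[0,0,0],[0,0,0],[0,0,0],[0,0,0],[0,0,0],[0,0,0],[0,0,0]]' --gripper '[1,1,1,1,1,1,1,1,1,1,1,1]'

```text
time_s: 17.42
tool_pos: [0.5068, 0.0115, 0.0466]
orientation: [-0.156, -3.132, -0.001]
force: [-12.7, 1.7, 4.4]
opening: 0.0006
grasp_force: 0.0
```

Request:
drive_tool --linear '[[0.002,-0.0002,0],[0.004,-0.0004,0],[0.005,-0.0005,0],[0.006,-0.0006,0]]' --turn '[[0,0,0],[0,0,0],[0,0,0],[0,0,0]]' --gripper '[1,1,1,1]'

```text
time_s: 17.75
tool_pos: [0.5092, 0.0112, 0.0456]
orientation: [-0.156, -3.125, -0.001]
force: [-25.9, 3.1, 9.3]
opening: -0.0002
grasp_force: 0.0
```

Request:
drive_tool --linear '[[0.002,-0.0002,0],[0.004,-0.0004,0],[0.004,-0.0004,0]]' --turn '[[0,0,0],[0,0,0],[0,0,0]]' --gripper '[1,1,1]'

```text
time_s: 18.0
tool_pos: [0.5089, 0.0108, 0.0437]
orientation: [-0.155, -3.116, -0.001]
force: [-32.5, 3.1, 5.7]
opening: 0.0002
grasp_force: 0.0
```

```bash
python3 chk.py t6; python3 -c "
from h import *
S=r.get_image('scene');cv2.imwrite('pics/s6.png',cv2.resize(S[160:380,220:480],None,fx=2.5,fy=2.5)[:,:,::-1])"
```

```text
t 18.05 pos [0.509  0.0108 0.0437] yaw 174.3 tz [-0.021  0.001 -1.   ] q [ 0.02  0.2  -0.42  0.97  0.    0.12] F [-32.9   2.9   6.4] op -0.0001 gf 0.0
blue z58 slide xy [60.5 -0.4] size [ 73.8 105.8] ang 84.4
brass z94 slide xy [60.7 -0.2] size [15.2 59.3] ang 84.5
red z80 slide xy [-7.2 -0.4] size [65.6 17. ] ang 84.4
```

View pics/s6.png

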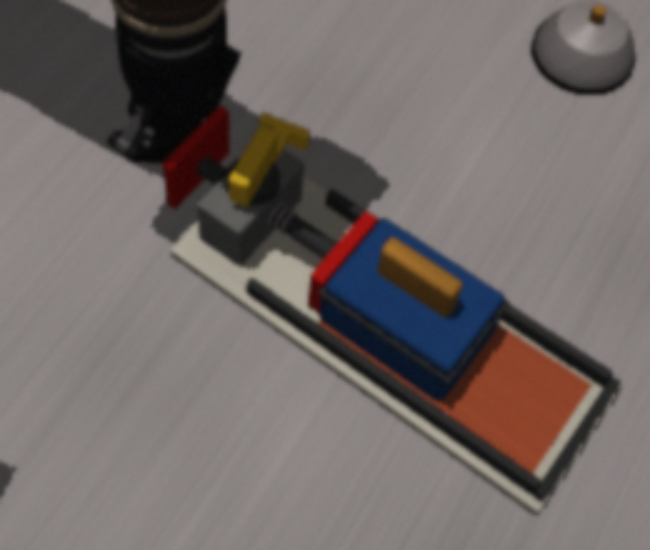

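The plunger is at its stop: 33 N with no further travel, and the terrine is at slide x ≈ 60 mm against the paddle. I'll retract.

Request:
drive_tool --linear '[[-0.005,0.0005,0],[-0.012,0.0012,0],[-0.02,0.002,0],[-0.028,0.0028,0],[-0.036,0.0036,0],[-0.044,0.0044,0],[-0.052,0.0052,0],[-0.06,0.006,0],[-0.068,0.0068,0],[-0.08,0.008,0],[-0.1,0.01,0],[-0.115,0.0115,0]]' --turn '[[0,0,0],[0,0,0],[0,0,0],[0,0,0],[0,0,0],[0,0,0],[0,0,0],[0,0,0],[0,0,0],[0,0,0],[0,0,0],[0,0,0]]' --gripper '[1,1,1,1,1,1,1,1,1,1,1,1]'

```text
time_s: 19.1
tool_pos: [0.4045, 0.0219, 0.0475]
orientation: [0.157, 3.135, 0.0]
force: [-0.5, 0.2, 0.9]
opening: 0.0001
grasp_force: 0.0
```

Request:
drive_tool --linear '[[-0.02,0,0.01],[-0.04,0,0.04],[-0.06,0,0.07],[-0.08,0,0.1],[-0.08,0,0.1],[-0.08,0,0.1],[-0.08,0,0.1]]' --turn '[[0,0,0],[0,0,0],[0,0,0],[0,0,0],[0,0,0],[0,0,0],[0,0,0]]' --gripper '[1,1,1,1,1,1,1]'

```text
time_s: 19.68
tool_pos: [0.3254, 0.0219, 0.1473]
orientation: [0.157, 3.134, 0.0]
force: [0.6, -0.7, 0.5]
opening: -0.0
grasp_force: 0.0
```

```bash
python3 chk.py t7
```

```text
t 19.73 pos [0.325  0.0218 0.1465] yaw 174.3 tz [ 0.001  0.    -1.   ] q [ 0.07 -0.24 -0.61  1.2  -0.    0.17] F [-0.3 -0.6 -0.6] op -0.0001 gf 0.0
blue z58 slide xy [60.5 -0.3] size [ 73.9 105.7] ang 84.4
brass z94 slide xy [60.8 -0.2] size [15.2 59. ] ang 84.5
brass z94 slide xy [-154.3   -1. ] size [ 7.8 29.4] ang 0.8
red z80 slide xy [-200.    -0.2] size [66.   9.1] ang 84.9
red z80 slide xy [-63.1  -1. ] size [65.2  9.5] ang 84.1
```

View pics/t7.png

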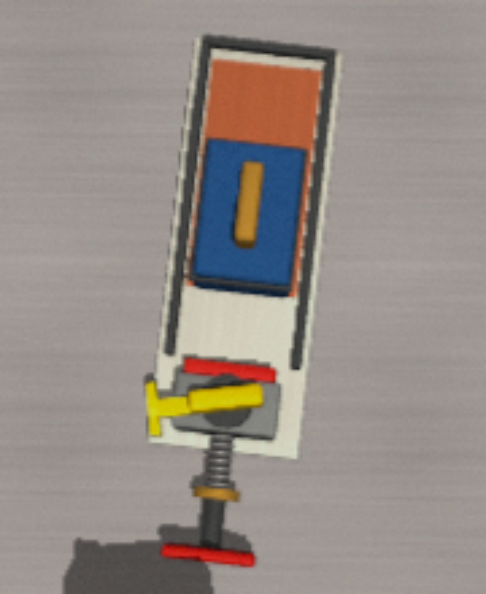

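The plunger is home (plate at slide x = -200 mm), the catch is open, and the terrine stands straight at x ≈ 60 mm with the arm clear.

```bash
python3 -c "
from workcell import r
print(r.hand_in())"
```

```text
the job is handed in; nothing more can be done
None
```

The job is handed in, but no verdict came back: my last view showed the catch open, the blue terrine straight in the lane about 60 mm beyond the slide's origin, the plunger back home and the arm clear, after about 20 s.

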